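# Reassemble the washed chocolate decorating machine

### The arm

A 7-joint arm with a two-finger parallel gripper is mounted at the origin on the work surface. World frame = base frame: x ahead of the robot, y to its left, z up, the work surface at z = 0. Lengths are in m, angles in rad, forces in N, time in s.
With the tool pointing down it reaches from about 0.425 to 0.875 m from the base axis. Payload 4.7 kg.
Tool frame: the origin (TCP) lies on the mounting face of the last link; the fingertips stand 173 mm ahead of it and the grasp point (between the pads) lies 155 mm ahead of it (env.pinch_z is the distance from the TCP to the grasp point, in m); z points along the fingers, y is the line along which they close (so a half turn about z gives the same grasp; the last joint's range is limited). The gripper opens to 85 mm and grips with 20 to 120 N. Pads are 22 mm wide; open, the fingers measure 114 mm over their backs; the gripper's body (76 mm by 85 mm) begins 54 mm behind the grasp point. The pads swing forward as they close: fully open they stand 13 mm farther back than shut.
Start: joints at [1.341, 0.321, -0.07, 1.45, 0.023, 1.371, -0.057], TCP at [0.157, -0.631, 0.405] pointing down, gripper open.
Joint ranges: [-2.86, 2.86], [-0.3, 2.09], [-1.38, 1.24], [0.06, 2.45], [-1.56, 4.7], [0.09, 2.05], [-2.69, 2.69]. Speed limits (rad/s): [2.57, 2.57, 3.14, 3.14, 3.14, 3.14, 3.14].

### API

Orientations are given as a unit quaternion [w, x, y, z].
In Python, from plant import env gives the robot as it stands. The module is installed in compiled form; this text tells all that it offers.
- The arm moves only by the tool jog_arm, never from a script. Its argument "deltas" is a list of rows, each a list of 5 numbers: the shift along the tool's x, y, z in mm, then the turn about the tool's z in rad, then the closure, from 0 (fully open) to 1 (shut). In form: [[x, y, z, spin, grip], ...]. A call has 1 to 8 rows; each row is the pose to reach, as a shift and turn from the pose commanded when the call began, along the tool's axes at that moment; what a row does not reach only later rows make up. A row lasts 1/8 s, in which the tool goes at most 62.5 mm and 10.7 degrees, less where a joint would pass 70% of its speed; a pose out of reach is approached as far as the arm can. A call with a gripper value outside its range is refused whole. The fingers move at their own pace and stop on an object; "squeeze" is the grip in N (left out, the last holds). Time passes only in rows, so rows that repeat a pose let the fingers close. It gives the time, the measured TCP pose, the force, the opening and the grip force at its end, in the units of the state.
- env.get_state(): the state, without advancing time (a new reading comes with each control period).
- env.capture(name): name is "scene" or "top" or "wrist"; returns the picture (400x640x3 uint8, red, green, blue); there is no depth.
- env.camera_info(name): a dict with "mtx" (3x3 intrinsics, pixels), "xyz" and "orientation" of the camera in the world. Camera axes: x right, y down, z forward; pixel columns grow to the right and rows downward; lengths in m; the calibration is good to about 2 mm. A picture is of the moment at which its call begins: read the wrist's pose just before it. camera_info takes no time and is no camera call; for the wrist camera it gives the pose at the moment of the call.
- env.job_done(): hands the job in; it is judged then, once.
The state is a dict: "time_s": time; "qpos": joint angles; "joint_vel": joint speeds; "joint_torque": joint torques, N m; "ee_pos": TCP position; "tcp_rot": TCP orientation; "ft_force": force on the tool from outside, world axes, zero at the start; "wrist_torque": the same for the moment, N m; "gripper_width": finger opening in m; "gripper_force": force on a finger pad.
Only numpy, scipy, OpenCV 4.12 (cv2) and the standard library are available. Lean on these libraries where they do the work, as an engineer would, in place of code of your own. Each camera call takes 0.05 s, during which the arm holds its last target. There are 200 camera calls.

### The job

The chocolate decorating machine has been washed and must be put back together. Swing its locking lever clear of the slanted pocket, seat the aluminium nozzle block fully home in the pocket and swing the lever shut over it. Then take the feed roller off the drying rack and lay it in the machine's two V saddles, and leave the tray of chocolates, the bowl and the jar alone.

Things in the scene. Friction and masses are not known exactly. Their poses are not given: they have to be found in the camera images.
- machine: white base plate 300 x 310 x 12 mm, fixed, carrying the slanted cradle (+y half), the two V saddles (-y half) and a dark drive motor beyond the far saddle. Origin: on the bench under the plate, which spans x -115 to +185 and y -155 to +155 mm; x runs towards the motor, z up. It may be turned.
- pocket (a point): centre of the floor of the rectangular pocket in the slanted 160 x 120 mm aluminium cradle, 67 mm above the bench. Axes tilted 30 degrees: z points out of the pocket, up and back towards the robot; x up the slope, away from the robot; y level. Pocket 25 mm deep, 123 (x) x 43 (y) mm inside, 3 mm chamfer at the mouth; cradle's top face at z 25 mm. A low ledge at x 45, y -40 reaches z 35.
- lever (a joint): angle of the locking lever, rad, about an axis parallel to the pocket's z. 0 = shut: the bar lies across the pocket's upper end, along -y of the pocket. It grows as the bar swings up the slope, towards +x of the pocket (reached at 1.57); from 1.3 on it is clear; stop at 1.9. Stiff (0.12 N m), it stays where it is left.
- lever_hinge (a point): lever's hinge, at x 45, y 45, z 37 mm in the pocket frame. The steel bar is 18 mm wide and 8 mm thick, reaches 86 mm from the hinge and sweeps 37 to 45 mm above the pocket floor, 2 mm above the shoulders of a seated block. Its axes turn with the lever: the bar runs along -y, z along the hinge.
- lever_post (a point): lever's handle, an upright round black post 16 mm in diameter and 45 mm high, standing on the bar 62 mm from the hinge, parallel to the pocket's z axis. This point is on the post's axis, 22 mm above the top face of the bar and 23 mm below the post's top (67 mm above the pocket floor, measured along the pocket's z).
- block: aluminium nozzle block shaped like an upside-down T: lower body 120 (x) x 40 (y) x 35 (z) mm, with a grip neck in the middle on top, 44 (x) x 40 (y) x 30 mm, total height 65 mm. About 0.6 kg. Origin: centre of the underside; z up through the neck. It lies upright on the bench and fits either way round.
- rack: grey plastic drying rack, fixed: base 190 x 60 x 8 mm with two small V supports 166 mm apart along x. Origin: centre of its underside. The roller lies in it, axis 42 mm above the bench.
- roller: feed roller: white plastic barrel 120 mm long and 34 mm in diameter on a steel shaft 200 mm long and 16 mm in diameter (40 mm of shaft at each end). About 0.42 kg. Origin: its centre, on the axis; x along the shaft.
- saddles (a point): midway between the machine's two aluminium V saddles, on the axis of a roller resting in them, 80 mm above the bench; x along the roller, z up. Saddles 12 mm thick, centred at x -75 and +75 mm; 90 degree notches, vertex 11 mm below this axis, tips 7 mm above it at y +-18 (outer edges +-24). Only the shaft rests in them, the barrel goes between. The motor starts at x +113.
- tray: aluminium tray 130 x 270 x 22 mm of finished chocolates, loose, bystander. Origin: centre of its underside.
- bowl: steel bowl, 110 mm wide and 50 mm high, loose, bystander. Origin: centre of its underside.
- jar: jar with white cap, 64 mm wide and 85 mm high, loose, bystander. Origin: centre of its underside.

How it is judged:
By the outcome, as a careful person would: the job done as asked, in the order asked, and still so for the second after the job is handed in, with the robot touching nothing.
It also fails if it takes over 72 s, if anything falls off the work surface, if the arm or the gripper's body presses on something with over 40 N, if the wrist force passes 120 N, or if a joint passes its speed limit or range.

## Working session

There is one attempt and no reset: what is moved stays moved. The work goes in short steps, Python scripts to look and compute and a tool call to move; the robot and the scene stay as the last step left them, time stands still between calls to the robot, and variables do not carry over. Pictures are saved under pics/ and viewed, at most 10 in all, crops included, and the job is handed in when it is done.

Besides the shell and the picture viewer there is one more tool, called after ">>>" by a JSON object that holds its "api" and its "payload", one argument or row to a line. jog_arm: Moves the arm, as the interface text tells. Its arguments: {"type":"object","properties":{"deltas":{"type":"array","items":{"type":"array","items":{"type":"number"}}},"squeeze":{"type":"number"}},"required":["deltas"]}

```bash
mkdir -p pics; python3 - <<'E'
from plant import env
import cv2,numpy as np
for n in("top","scene"):
    im=env.capture(n); cv2.imwrite(f"pics/{n}0.png",im[...,::-1])
    c=env.camera_info(n); print(n,c)
print(env.get_state(),env.pinch_z)
E
```

```text
top {'mtx': array([[505.7624677 ,   0.        , 322.85670161],
       [  0.        , 505.7624677 , 196.89642775],
       [  0.        ,   0.        ,   1.        ]]), 'xyz': array([0.42559773, 0.03300669, 1.35312553]), 'orientation': array([-0.05906627,  0.70643099, -0.70367378,  0.04805875])}
scene {'mtx': array([[387.08912057,   0.        , 313.78959978],
       [  0.        , 387.08912057, 200.11502927],
       [  0.        ,   0.        ,   1.        ]]), 'xyz': array([ 1.44317574, -0.01214249,  0.87963338]), 'orientation': array([-0.29323149,  0.65957765,  0.63485282, -0.27556217])}
{'time_s': 0.1, 'qpos': array([ 1.34112674,  0.32175745, -0.07010991,  1.45157625,  0.0226014 ,
        1.37080932, -0.05688727]), 'joint_vel': array([-0.00053813, -0.00172064, -0.00054424, -0.00441703,  0.00072966,
        0.00115588, -0.00156652]), 'joint_torque': array([-3.05973408e-04, -4.94874322e+01, -3.84387150e-01, -3.15211058e+01,
        1.29373305e-02,  7.45623896e-03, -1.11040384e-05]), 'ee_pos': array([ 0.15682238, -0.63060209,  0.40371557]), 'tcp_rot': array([-8.68483305e-04,  9.92576885e-01,  1.21615580e-01, -1.50917368e-04]), 'ft_force': array([ 0.55171696, -0.26026954,  0.16661556]), 'wrist_torque': array([0.00732715, 0.01623482, 0.01713559]), 'gripper_force': 0.0, 'gripper_width': 0.08521598181937681} 0.1547
```

View pics/top0.png

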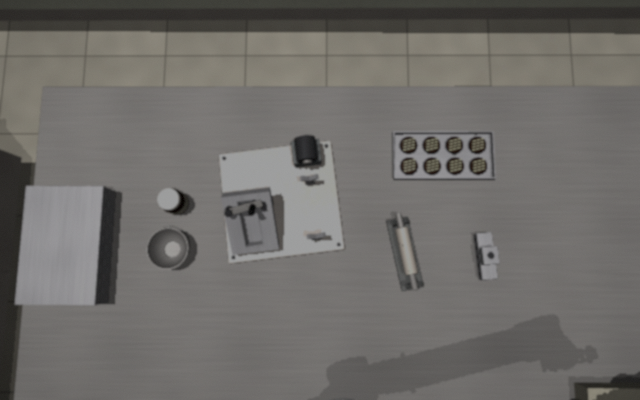

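View pics/scene0.png

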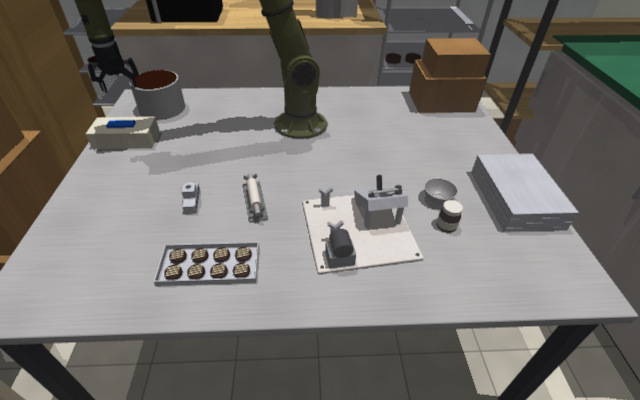

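The top view (up = +x, left = +y) shows the machine plate with corners near (220,155), (331,143), (343,248) and (229,262). The motor is at (306,150), the lever post around (250,208), the roller on the rack at (405,250) and the block at (486,256). The scene view agrees. Next I'll enlarge crops to measure from.

```bash
cat > h.py <<'E'
import numpy as np,cv2
from scipy.spatial.transform import Rotation as R
def rot(q): return R.from_quat(np.roll(q,-1)).as_matrix()
def pix2w(c,uv,z):
    d=rot(c["orientation"])@np.linalg.inv(c["mtx"])@np.r_[uv,1]; p=c["xyz"]
    return p+d*(z-p[2])/d[2]
def w2pix(c,P):
    q=(np.atleast_2d(P)-c["xyz"])@rot(c["orientation"])@c["mtx"].T
    return q[:,:2]/q[:,2:]
E
python3 - <<'E'
import cv2
im=cv2.imread("pics/top0.png")
cv2.imwrite("pics/c1.png",cv2.resize(im[135:270,215:350],None,fx=4.4,fy=4.4,interpolation=cv2.INTER_CUBIC))
c=im[200:300,380:505]; cv2.imwrite("pics/c2.png",cv2.resize(c,None,fx=6,fy=6,interpolation=cv2.INTER_CUBIC))
E
```

```text
(no output)
```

View pics/c1.png

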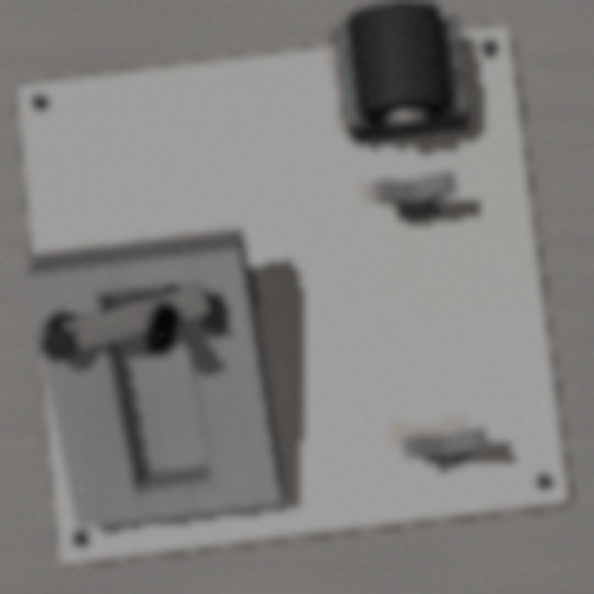

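View pics/c2.png

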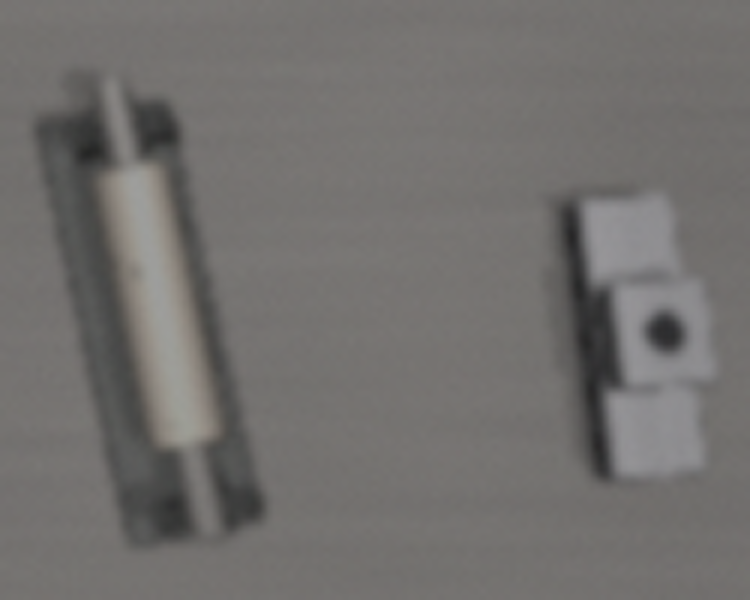

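The machine crop shows plate corners at (20,87), (511,25), (568,497) and (65,562). The lever is nearly shut: hinge (62,335), post top (165,320), bar end (218,310). In the second crop the block's neck hole is at (665,330), and the barrel runs from (131,168) to (187,443).

```bash
cat > m.py <<'E'
from plant import env
from h import *
from scipy.optimize import least_squares
c=env.camera_info("top")
u1=lambda p:(np.array(p)+.5)/4.4-.5+[215,135]
u2=lambda p:(np.array(p)+.5)/6-.5+[380,200]
def Rz(a): return R.from_euler('z',a).as_matrix()
# machine
M=np.array([[.185,.155,.012],[.185,-.155,.012],[-.115,-.155,.012],[-.115,.155,.012]])
px=u1([(20,87),(511,25),(568,497),(65,562)])
f=lambda v:(w2pix(c,M@Rz(v[2]).T+[v[0],v[1],0])-px).ravel()
s=least_squares(f,[.6,.2,.1]); print("machine",s.x,s.fun.round(1))
m=s.x
# pocket in the machine frame
T=R.from_euler('y',-30,degrees=True).as_matrix()
P=np.array([[.08,-.06,.025],[-.08,-.06,.025],[.08,.06,.025],[-.0615,.0215,.025],[-.0615,-.0215,.025]])
pp=u1([(241,234),(281,503),(32,267),(140,487),(210,472)])
def g(v): return (w2pix(c,(P@T.T+[v[0],v[1],.067])@Rz(m[2]).T+[m[0],m[1],0])-pp).ravel()
s=least_squares(g,[-.03,.08]); print("pocket in machine",s.x,s.fun.round(1))
pk=Rz(m[2])@[s.x[0],s.x[1],.067]+[m[0],m[1],0]; print("pocket world",pk)
PT=Rz(m[2])@T
Hh=pk+PT@[.045,.045,.041]
for n,p,z in(("hinge",(62,335),.041),("barend",(218,310),.045),("posttop",(165,315),.09)):
    uv=u1(p); d=rot(c["orientation"])@np.linalg.inv(c["mtx"])@np.r_[uv,1]
    n0=PT[:,2]; t=((pk+n0*z-c["xyz"])@n0)/(d@n0); print(n,(PT.T@(c["xyz"]+t*d-pk)*1000).round(1))
for p in((370,188),(455,183),(395,430),(485,435)):
    print("saddle tip machine",(Rz(m[2]).T@(pix2w(c,u1(p),.085)-[m[0],m[1],0])*1000).round(1))
# block
B=np.array([[.022,.02,.065],[.022,-.02,.065],[-.022,-.02,.065],[-.022,.02,.065],[.06,.02,.035],[.06,-.02,.035],[-.06,-.02,.035],[-.06,.02,.035],[0,0,.065]])
bp=u2([(615,285),(705,278),(715,378),(622,388),(580,200),(667,192),(703,468),(610,478),(665,330)])
s=least_squares(lambda v:(w2pix(c,B@Rz(v[2]).T+[v[0],v[1],0])-bp).ravel(),[.5,-.4,.1]); print("block",s.x,s.fun.round(1))
a=pix2w(c,u2((131,168)),.052);b=pix2w(c,u2((187,443)),.052);print("barrel",(a+b)/2,np.linalg.norm(a-b),np.arctan2(*(a-b)[1::-1]))
a=pix2w(c,u2((112,80)),.048);b=pix2w(c,u2((208,535)),.048);print("shaft",(a+b)/2,np.linalg.norm(a-b),np.arctan2(*(a-b)[1::-1]))
E
python3 m.py; python3 -c "
from plant import env
from h import *
s=env.get_state();print(rot(s['tcp_rot']).round(3));w=env.camera_info('wrist');print(w);print(rot(s['tcp_rot']).T@(w['xyz']-s['ee_pos']))"
```

```text
machine [0.58660313 0.16321288 0.12770728] [-0.9 -1.2  0.3 -1.1  1.5  1.2 -0.8  0.9]
pocket in machine [-0.00995546  0.07494742] [ 0.1  1.5  0.4 -1.8 -0.9  0.1 -0.2 -0.6  0.6  0.7]
pocket world [0.5671834  0.23628204 0.067     ]
hinge [43.4 45.6 41. ]
barend [ 48.3 -43.1  45. ]
posttop [ 66.8 -20.2  90. ]
saddle tip machine [ 76.3 -58.2  85. ]
saddle tip machine [  73.1 -107.5   85. ]
saddle tip machine [-65.1 -56.1  85. ]
saddle tip machine [ -74.3 -106.8   85. ]
block [ 0.47596995 -0.36863417  0.07560974] [-0.9 -0.5 -0.1 -0.4  0.4  0.4 -0.  -0.1 -0.2 -0.3  0.7 -0.1  0.3  0.6
  0.2  0.1 -0.3  0.2]
barrel [ 0.48685375 -0.15946093  0.052     ] 0.11845046236504325 0.18242932159393316
shaft [ 0.48689836 -0.16032372  0.048     ] 0.19681681872078652 0.189529067060301
[[ 0.97   0.241 -0.001]
 [ 0.241 -0.97   0.002]
 [-0.    -0.002 -1.   ]]
{'mtx': array([[323.28900998,   0.        , 319.91198775],
       [  0.        , 323.28900998, 201.6718451 ],
       [  0.        ,   0.        ,   1.        ]]), 'xyz': array([ 0.220858  , -0.61564263,  0.37263074]), 'orientation': array([ 0.10467792,  0.78113829, -0.60987474, -0.0831763 ])}
[0.06575574 0.00099763 0.03107731]
```

>>> {"api": "jog_arm", "payload": {
  "deltas": [
    [336,-288,0,0.165,0],
    [336,-288,0,0.165,0],
    [336,-288,0,0.165,0],
    [336,-288,0,0.165,0],
    [336,-288,0,0.165,0],
    [336,-288,0,0.165,0],
    [336,-288,0,0.165,0],
    [336,-288,0,0.165,0]
  ]
}}

```text
time_s: 1.1
ee_pos: [0.4162, -0.2652, 0.4047]
tcp_rot: [-0.001, 0.999, 0.044, 0.0]
ft_force: [-0.1, -0.1, -0.9]
gripper_width: 0.0856
gripper_force: 0.0
```

```bash
cat > shot.py <<'E'
from plant import env
import cv2,sys,pickle
n=sys.argv[1]
i=env.camera_info("wrist");im=env.capture("wrist")
pickle.dump(i,open(f"pics/{n}.pkl","wb"));cv2.imwrite(f"pics/{n}.png",im[...,::-1])
s=env.get_state();print(s["time_s"],s["ee_pos"],s["tcp_rot"],i["xyz"])
E
python3 shot.py w1
```

```text
1.15 [ 0.41499365 -0.26731869  0.40460261] [-1.23523731e-04  9.99099616e-01  4.24257246e-02 -8.81914416e-06] [ 0.4819467  -0.2604894   0.37371038]
```

View pics/w1.png

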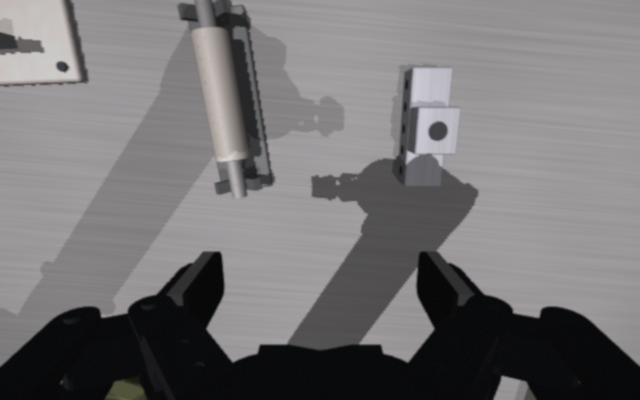

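The wrist view shows the block with its hole at (438,131). The barrel has its top corners at (194,30) and (229,27) and its bottom corners at (217,160) and (247,158). Next I'll look over the machine.

>>> {"api": "jog_arm", "payload": {
  "deltas": [
    [152,-425,-45,-0.043,0.3],
    [152,-425,-45,-0.043,0.6],
    [152,-425,-45,-0.043,1],
    [152,-425,-45,-0.043,1],
    [152,-425,-45,-0.043,1],
    [152,-425,-45,-0.043,1],
    [152,-425,-45,-0.043,1],
    [152,-425,-45,-0.043,1]
  ]
}}

```text
time_s: 2.15
ee_pos: [0.5318, 0.1682, 0.4497]
tcp_rot: [-0.001, 0.998, 0.063, -0.0]
ft_force: [0.1, 0.1, 0.3]
gripper_width: 0.0002
gripper_force: 0.0
```

```bash
python3 shot.py w2; python3 - <<'E'
from h import *; import pickle
from scipy.optimize import least_squares
Rz=lambda a:R.from_euler('z',a).as_matrix()
c=pickle.load(open("pics/w1.pkl","rb"))
B=np.array([[.022,.02,.065],[.022,-.02,.065],[-.022,-.02,.065],[-.022,.02,.065],[.06,.02,.035],[.06,-.02,.035],[-.06,-.02,.035],[0,0,.065]])
bp=np.array([(417,107),(460,107),(456,153),(413,152),(411,67),(451,68),(440,186),(438,131)])
s=least_squares(lambda v:(w2pix(c,B@Rz(v[2]).T+[v[0],v[1],0])-bp).ravel(),[.5,-.4,.1]); print("block",s.x,s.fun.round(1))
a=pix2w(c,(211.5,28.5),.05);b=pix2w(c,(232,159),.05);print("barrel",(a+b)/2,np.linalg.norm(a-b),np.arctan2(*(a-b)[1::-1]))
E
```

```text
2.2 [0.53199685 0.16826107 0.4495707 ] [-1.34242077e-03  9.98030408e-01  6.27176472e-02 -8.79571179e-06] [0.59729774 0.17540035 0.41863397]
block [ 0.47573089 -0.36988605  0.09344803] [-0.2 -0.6  0.6 -0.8 -0.5  1.4  0.4  2.6 -0.1 -0.7  1.  -1.9  0.4  0.5
 -1.5 -0.2]
barrel [ 0.48835031 -0.16591617  0.05      ] 0.11870529265153415 0.17419613035196746
```

View pics/w2.png

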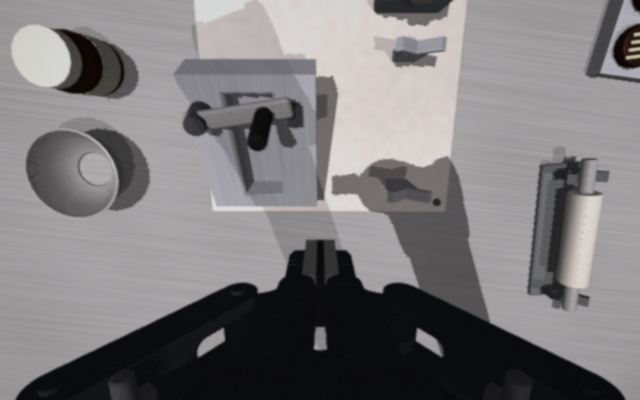

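The view shows the cradle's top face at about (176,75), (316,75), (318,206) and (212,206). The lever is nearly shut, with its hinge at (196,119), bar end at (299,108) and post top at (259,143). The saddles are at (417,50) and (405,190). I'll enlarge this for precision.

```bash
python3 -c "
import cv2
im=cv2.imread('pics/w2.png')[30:215,165:460]
cv2.imwrite('pics/c3.png',cv2.resize(im,None,fx=2.7,fy=2.7,interpolation=cv2.INTER_CUBIC))"
```

```text
(no output)
```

View pics/c3.png

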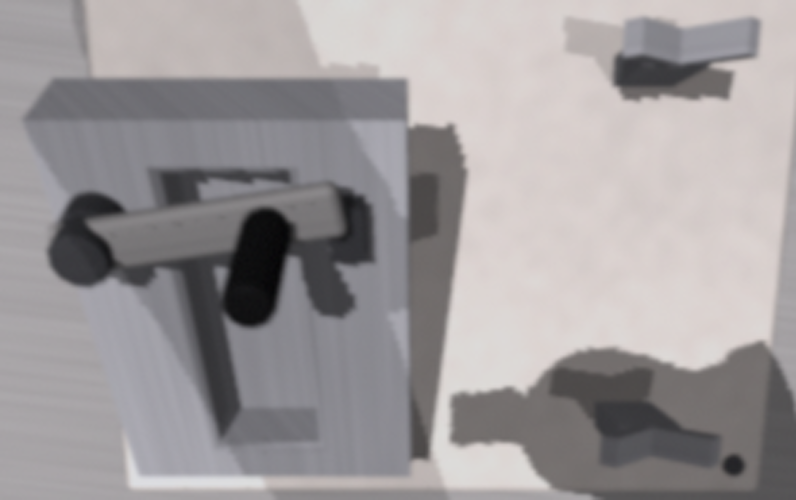

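```bash
cat > m2.py <<'E'
from h import *; import pickle
from scipy.optimize import least_squares
Rz=lambda a:R.from_euler('z',a).as_matrix()
c=pickle.load(open("pics/w2.pkl","rb"))
u=lambda p:(np.array(p)+.5)/2.7-.5+[165,30]
T=R.from_euler('y',-30,degrees=True).as_matrix()
P=np.array([[.08,.06,.025],[.08,-.06,.025],[-.08,-.06,.025],[-.08,.06,.025],[-.0645,.0245,.025],[-.0645,-.0245,.025]])
M=np.array([[-.115,.155,.012],[-.115,-.155,.012]])
px=u([(25,120),(409,120),(410,473),(137,473),(219,443),(318,443),(130,487),(758,487)])
def f(v):
    W=np.r_[P@T.T+[v[3],v[4],.067],M]@Rz(v[2]).T+[v[0],v[1],0]
    return (w2pix(c,W)-px).ravel()
s=least_squares(f,[.58,.16,.12,-.01,.075]);m=s.x;print(m.round(4),s.fun.round(1))
pk=Rz(m[2])@[m[3],m[4],.067]+[m[0],m[1],0];PT=Rz(m[2])@T;print("pocket",pk)
def onplane(p,z):
    d=rot(c["orientation"])@np.linalg.inv(c["mtx"])@np.r_[u(p),1];n=PT[:,2]
    return (PT.T@(c["xyz"]+d*((pk+n*z-c["xyz"])@n)/(d@n)-pk)*1000).round(1)
print("hinge?",onplane((80,255),.06),"barend",onplane((335,183),.045),onplane((347,237),.045),"posttop",onplane((249,303),.09))
for p in((693,37),(659,450)):
    w=pix2w(c,u(p),.085);print("saddle",w,(Rz(m[2]).T@(w-[m[0],m[1],0])*1000).round(1))
E
python3 m2.py
```

```text
[ 0.5904  0.163   0.122  -0.0162  0.0758] [-1.1 -1.8 -0.3 -1.2  0.2  0.6  0.5  0.  -2.2  2.   3.5  2.2 -1.7 -0.4
  1.7  0.8]
pocket [0.56511367 0.23628926 0.067     ]
hinge? [52.1 39.9 60. ] barend [ 68.2 -38.   45. ] [ 49.8 -40.6  45. ] posttop [ 55.7 -16.5  90. ]
saddle [0.67189117 0.08942828 0.085     ] [ 71.9 -82.9  85. ]
saddle [0.52409795 0.07165462 0.085     ] [-77.  -82.6  85. ]
```

>>> {"api": "jog_arm", "payload": {
  "deltas": [
    [10,-43,70,0,1],
    [10,-43,132,0,1],
    [10,-43,132,0,1],
    [28,-43,132,0,1],
    [47,-43,122,0,1],
    [58,-47,117,0,1],
    [69,-52,113,0,1],
    [76,-58,110,0,1]
  ]
}}

```text
time_s: 3.2
ee_pos: [0.601, 0.2315, 0.3404]
tcp_rot: [0.001, 0.998, 0.06, 0.001]
ft_force: [-0.5, -2.8, 0.1]
gripper_width: 0.0001
gripper_force: 1.1
```

>>> {"api": "jog_arm", "payload": {
  "deltas": [
    [7,-7,-2,0,1],
    [12,-15,-3,0,1],
    [17,-23,-4,0,1],
    [19,-29,-4,0,1],
    [19,-29,-4,0,1]
  ]
}}

```text
time_s: 3.82
ee_pos: [0.6151, 0.2646, 0.3436]
tcp_rot: [-0.001, 0.998, 0.062, 0.0]
ft_force: [0.1, -0.1, 0.8]
gripper_width: 0.0003
gripper_force: 0.0
```

>>> {"api": "jog_arm", "payload": {
  "deltas": [
    [-2,20,0,0,1],
    [-10,30,-60,0,1],
    [-60,60,-110,0,0.5],
    [-90,90,-110,0,0],
    [-90,90,-110,0,0],
    [-90,90,-110,0,0]
  ]
}}

```text
time_s: 4.58
ee_pos: [0.537, 0.1621, 0.4537]
tcp_rot: [0.0, 0.998, 0.06, 0.0]
ft_force: [-0.1, 0.9, 0.1]
gripper_width: 0.0723
gripper_force: 0.0
```

```bash
python3 shot.py w3; python3 -c "
import cv2
im=cv2.imread('pics/w3.png')[0:240,120:440]
cv2.imwrite('pics/c4.png',cv2.resize(im,None,fx=2,fy=2,interpolation=cv2.INTER_CUBIC))"
```

```text
4.625 [0.53709834 0.16285485 0.45341102] [-1.67305567e-04  9.98158444e-01  6.06604646e-02  1.92617377e-05] [0.60255832 0.16883157 0.4226833 ]
```

View pics/c4.png

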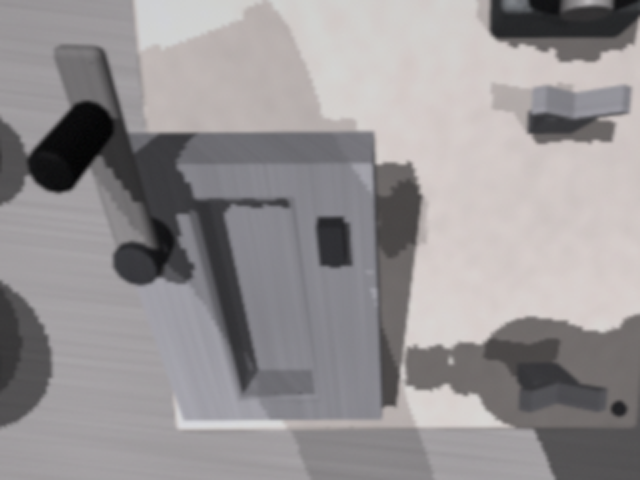

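The lever is clear at about 1.6 rad, with its bar pointing up-slope from the hinge at (140,262) to (80,50). The pocket mouth is open from (187,200) to (314,393) in the crop. I'll refine the pocket position.

```bash
cat > m3.py <<'E'
from h import *; import pickle
from scipy.optimize import least_squares
Rz=lambda a:R.from_euler('z',a).as_matrix()
c=pickle.load(open("pics/w3.pkl","rb"))
u=lambda p:(np.array(p)+.5)/2-.5+[120,0]
T=R.from_euler('y',-30,degrees=True).as_matrix()
P=np.array([[.08,-.06,.025],[-.08,-.06,.025],[-.08,.06,.025],[.0645,.0245,.025],[.0645,-.0245,.025]])
px=u([(375,163),(381,417),(182,417),(187,200),(292,200)])
def W(v,P): return P@T.T@Rz(v[2]).T+[v[0],v[1],.067]
s=least_squares(lambda v:(w2pix(c,W(v,P))-px).ravel(),[.566,.236,.12]);print(s.x.round(4),s.fun.round(1))
Q=np.array([[-.0645,.0245,.025],[-.0645,-.0245,.025],[-.0615,.0215,.022],[-.0615,-.0215,.022],[.0615,.0215,0],[.0615,-.0215,0],[-.0615,.0215,0],[-.0615,-.0215,0],[-.0615,0,0]])
print(((w2pix(c,W(s.x,Q))-[120,0]+.5)*2-.5).round(0))
im=cv2.imread("pics/w3.png")[:240,120:440].astype(int).sum(2)
print("row",90+50,im[145,60:170].tolist()); print("col",[int(x) for x in im[90:215,140]])
E
python3 m3.py
```

```text
[0.5634 0.236  0.1196] [-0.6  0.5  0.1  1.6  0.2  1.5 -1.1 -1.3  1.5 -1.2]
[[237. 402.]
 [320. 402.]
 [242. 395.]
 [315. 395.]
 [205. 178.]
 [295. 178.]
 [248. 369.]
 [318. 369.]
 [283. 369.]]
row 140 [479, 479, 478, 479, 479, 479, 479, 480, 483, 484, 485, 487, 483, 480, 482, 482, 485, 483, 480, 482, 484, 486, 481, 477, 477, 479, 483, 481, 479, 476, 480, 481, 483, 478, 473, 465, 451, 420, 395, 391, 394, 397, 393, 376, 341, 307, 284, 260, 212, 171, 155, 155, 153, 158, 162, 171, 177, 177, 179, 217, 306, 376, 399, 404, 405, 402, 401, 400, 402, 403, 400, 403, 404, 408, 409, 408, 407, 404, 402, 405, 403, 405, 405, 406, 405, 408, 412, 411, 407, 402, 397, 386, 379, 391, 404, 408, 408, 412, 414, 419, 416, 409, 405, 406, 407, 413, 412, 412, 410, 410]
col [414, 414, 411, 413, 411, 413, 411, 402, 359, 260, 196, 191, 231, 329, 391, 410, 412, 413, 412, 414, 413, 413, 413, 410, 410, 410, 411, 412, 411, 411, 410, 409, 409, 408, 409, 407, 408, 407, 407, 407, 407, 407, 406, 408, 408, 406, 406, 406, 406, 406, 406, 406, 404, 405, 403, 403, 403, 402, 403, 401, 401, 401, 400, 401, 399, 398, 398, 398, 400, 399, 400, 400, 400, 401, 404, 404, 405, 405, 408, 408, 409, 410, 410, 413, 414, 416, 414, 418, 417, 419, 418, 419, 419, 416, 397, 361, 340, 333, 330, 327, 327, 328, 329, 332, 332, 334, 341, 368, 397, 405, 399, 401, 406, 407, 408, 407, 409, 406, 408, 459, 576, 630, 639, 620, 569]
```

>>> {"api": "jog_arm", "payload": {
  "deltas": [
    [-125,521,60,0.038,0],
    [-125,521,60,0.038,0],
    [-125,521,60,0.038,0],
    [-125,521,60,0.038,0],
    [-125,521,60,0.038,0],
    [-125,521,60,0.038,0],
    [-125,521,60,0.038,0],
    [-125,521,60,0.038,0]
  ]
}}

```text
time_s: 5.62
ee_pos: [0.4814, -0.3319, 0.3968]
tcp_rot: [-0.001, 0.999, 0.043, -0.0]
ft_force: [0.2, 0.1, 1.1]
gripper_width: 0.0856
gripper_force: 0.0
```

>>> {"api": "jog_arm", "payload": {
  "deltas": [
    [0,0,0,0,0],
    [0,0,0,0,0]
  ]
}}

```text
time_s: 5.88
ee_pos: [0.4816, -0.3298, 0.3968]
tcp_rot: [-0.001, 0.999, 0.043, -0.0]
ft_force: [0.4, 0.2, -0.6]
gripper_width: 0.0855
gripper_force: 0.0
```

```bash
python3 shot.py w4; python3 - <<'E'
from h import *; import pickle
c=pickle.load(open("pics/w4.pkl","rb"))
im=cv2.imread("pics/w4.png",0)
a=.083;Rz=R.from_euler('z',a).as_matrix()
h=w2pix(c,[.4758,-.3693,.065])[0];print("hole predicted",h)
x,y=h.astype(int)
w=cv2.GaussianBlur(im,(3,3),0)[max(0,y-22):y+22,x-22:x+22]
_,b=cv2.threshold(w,90,255,cv2.THRESH_BINARY_INV)
n,l,s,ce=cv2.connectedComponentsWithStats(b)
for i in range(1,n):
    if s[i,4]>15:
        uv=ce[i]+[x-22,max(0,y-22)];print(s[i],uv,pix2w(c,uv,.065))
E
```

```text
5.925 [ 0.48185454 -0.32889138  0.39734315] [-1.01788007e-03  9.99051967e-01  4.35216120e-02 -2.81630511e-05] [ 0.54735974 -0.32524196  0.3657092 ]
hole predicted [360.30915316 194.00786975]
[  0   0   4  38 131] [339.38167939 192.86259542] [ 0.47517895 -0.34921452  0.065     ]
[ 14  12  20  20 320] [361.296875 193.475   ] [ 0.47640466 -0.37017919  0.065     ]
[37 24  7 20 27] [380.18518519 207.92592593] [ 0.46366714 -0.39014207  0.065     ]
```

>>> {"api": "jog_arm", "payload": {
  "deltas": [
    [-9,40,50,0,0],
    [-9,40,105,0,0],
    [-9,40,160,0,0],
    [-9,40,195,0,0],
    [-9,40,195,0,0.4],
    [-9,40,195,0,1],
    [-9,40,195,0,1],
    [-9,40,195,0,1]
  ],
  "squeeze": 60
}}

```text
time_s: 6.92
ee_pos: [0.4764, -0.3708, 0.2059]
tcp_rot: [0.001, 0.999, 0.042, 0.002]
ft_force: [1.3, 4.6, 5.9]
gripper_width: 0.0395
gripper_force: 63.8
```

>>> {"api": "jog_arm", "payload": {
  "deltas": [
    [0,0,-10,0,1],
    [0,0,-60,0,1],
    [0,0,-120,0,1],
    [0,0,-160,0,1]
  ]
}}

```text
time_s: 7.42
ee_pos: [0.4745, -0.3715, 0.3658]
tcp_rot: [0.001, 0.999, 0.042, 0.001]
ft_force: [-0.2, -0.1, -6.7]
gripper_width: 0.0394
gripper_force: 63.7
```

>>> {"api": "jog_arm", "payload": {
  "deltas": [
    [75,-554,0,-0.037,1],
    [75,-554,0,-0.037,1],
    [75,-554,0,-0.037,1],
    [75,-554,0,-0.037,1],
    [75,-554,0,-0.037,1],
    [75,-554,0,-0.037,1],
    [75,-554,0,-0.037,1],
    [75,-554,0,-0.037,1]
  ]
}}

```text
time_s: 8.43
ee_pos: [0.4994, 0.1293, 0.3629]
tcp_rot: [0.001, 0.998, 0.06, 0.0]
ft_force: [1.5, -0.6, -6.7]
gripper_width: 0.0393
gripper_force: 63.7
```

```bash
cat > st.py <<'E'
from plant import env
from h import *
import sys
s=env.get_state();p=np.array([.5640,.2363,0]);a=.121
M=rot(s["tcp_rot"]);yaw=np.arctan2(M[1,0],M[0,0])
d=R.from_euler('z',-a).as_matrix()@(s["ee_pos"]-p)*1000
print("t",s["time_s"],"X,y,z rel pocket mm",d.round(1),"yaw",yaw.round(4),"F",s["ft_force"].round(1),"tq",s["wrist_torque"].round(2),"w",s["gripper_width"],s["gripper_force"])
E
python3 st.py
```

```text
t 8.425 X,y,z rel pocket mm [-77.  -98.4 362.9] yaw 0.1197 F [ 1.5 -0.6 -6.7] tq [ 0.01 -0.18 -0.02] w 0.03926479891911463 63.74514698982239
```

>>> {"api": "jog_arm", "payload": {
  "deltas": [
    [10,-56,0,0,1],
    [10,-56,30,0,1],
    [10,-56,58,0,1],
    [10,-56,66,0,1],
    [10,-56,72,0,1],
    [10,-56,78,0,1]
  ],
  "squeeze": 35
}}

```text
time_s: 9.18
ee_pos: [0.4993, 0.1847, 0.2875]
tcp_rot: [0.004, 0.998, 0.06, -0.007]
ft_force: [-30.6, -10.3, 28.2]
gripper_width: 0.0396
gripper_force: 70.9
```

```bash
python3 st.py
```

```text
t 9.175 X,y,z rel pocket mm [-70.4 -43.4 287.5] yaw 0.1205 F [-30.6 -10.3  28.2] tq [-1.91  5.36 -0.3 ] w 0.0395755246170472 70.8596271998249
```

>>> {"api": "jog_arm", "payload": {
  "deltas": [
    [0,0,-35,0,1],
    [21,0,-35,0,1],
    [21,0,-27,0,1],
    [16,0,-20,0,1],
    [11,0,-13,0,1],
    [7,0,-7,0,1]
  ],
  "squeeze": 25
}}

```text
time_s: 9.93
ee_pos: [0.51, 0.1862, 0.2923]
tcp_rot: [-0.0, 0.998, 0.061, 0.001]
ft_force: [0.1, -0.4, 5.5]
gripper_width: 0.0392
gripper_force: 71.9
```

```bash
python3 st.py
```

```text
t 9.925 X,y,z rel pocket mm [-59.7 -43.3 292.3] yaw 0.1214 F [ 0.1 -0.4  5.5] tq [ 0.11 -1.   -0.02] w 0.03922463468524464 71.87842237502835
```

>>> {"api": "jog_arm", "payload": {
  "deltas": [
    [-3,0,6,0,1],
    [-5,0,11,0,1],
    [-7,0,16,0,1],
    [-8,0,19,0,1],
    [-8,0,19,0,1]
  ]
}}

```text
time_s: 10.55
ee_pos: [0.5019, 0.1846, 0.2724]
tcp_rot: [0.0, 0.998, 0.06, -0.001]
ft_force: [-0.5, 0.4, -7.3]
gripper_width: 0.0394
gripper_force: 71.3
```

```bash
python3 st.py; python3 shot.py w5;  python3 -c "
import cv2
im=cv2.imread('pics/w5.png')
cv2.imwrite('pics/c5.png',im)"
```

```text
t 10.55 X,y,z rel pocket mm [-67.9 -43.8 272.4] yaw 0.1209 F [-0.5  0.4 -7.3] tq [0.04 0.01 0.06] w 0.03939954712914823 71.34938312916347
10.6 [0.50229166 0.18478592 0.27270152] [-4.73476152e-05  9.98173779e-01  6.04072520e-02 -2.61109801e-04] [0.56739978 0.19145699 0.24113662]
```

View pics/c5.png

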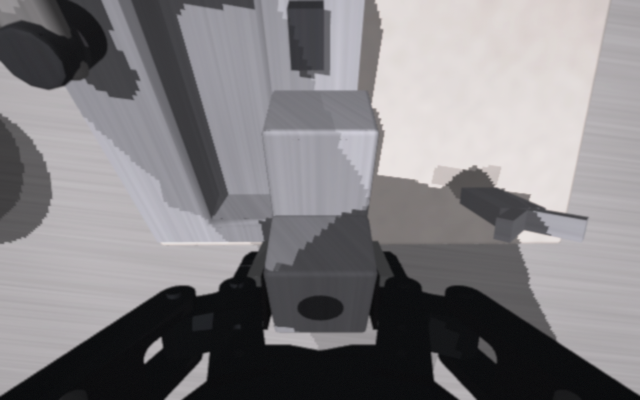

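The block is tilted in the grip and hangs free. Its end-face edges are at row 91 (275–375) and row 130 (262–378), the neck base at row 215, the neck top front edge at row 272 and the hole at (320,307). I'll fit its tilt.

```bash
cat > tilt.py <<'E'
from h import *; import pickle
from scipy.optimize import least_squares
c=pickle.load(open("pics/w5.pkl","rb"))
tcp=np.array([.50229,.18479,.2727]);yaw=.121
B=np.array([[60,20,35],[60,-20,35],[60,20,0],[60,-20,0],[22,20,35],[22,-20,35],[22,20,65],[22,-20,65],[0,0,65]])/1000
px=np.array([(262,130),(378,130),(275,91),(375,91),(270,215),(369,215),(265,272),(376,272),(320,307)])
def W(v,P): # v: offset of bottom centre rel TCP in tool-aligned frame, tilt, twist
    return (P@R.from_euler('ZY',[v[4],-v[3]]).as_matrix().T+v[:3])@R.from_euler('z',yaw).as_matrix().T+tcp
s=least_squares(lambda v:(w2pix(c,W(v,B))-px).ravel(),[0,0,-.2,.5,0]);v=s.x
print("bottom centre rel TCP mm",(v[:3]*1000).round(1),"tilt deg",np.degrees(v[3]).round(2),"twist",v[4].round(3),s.fun.round(1))
E
python3 tilt.py
```

```text
bottom centre rel TCP mm [  19.6   -1.5 -200.8] tilt deg 24.91 twist -0.011 [ 1.   0.2  2.8  1.6 -0.4 -0.6 -5.6  0.6  2.5 -2.1 -0.3 -1.  -2.7 -0.4
  2.2  0.9 -0.4  0.3]
```

>>> {"api": "jog_arm", "payload": {
  "deltas": [
    [0,0,3,0,1],
    [-1,0,5,0,1],
    [-2,0,7,0,1],
    [-2,0,9,0,1],
    [-2,0,9,0,1]
  ]
}}

```text
time_s: 11.22
ee_pos: [0.5012, 0.1853, 0.2683]
tcp_rot: [0.001, 0.998, 0.06, 0.001]
ft_force: [-11.9, -5.5, 23.2]
gripper_width: 0.0394
gripper_force: 75.4
```

```bash
python3 st.py
```

```text
t 11.225 X,y,z rel pocket mm [-68.5 -43.1 268.3] yaw 0.1206 F [-11.9  -5.5  23.2] tq [-0.82  1.72 -0.01] w 0.03944361395826648 75.37577058887109
```

>>> {"api": "jog_arm", "payload": {
  "deltas": [
    [-7,0,-13,0,1],
    [-15,0,-26,0,1],
    [-15,0,-26,0,1],
    [-15,0,-26,0,1]
  ]
}}

```text
time_s: 11.72
ee_pos: [0.4854, 0.1825, 0.2897]
tcp_rot: [0.0, 0.998, 0.06, -0.0]
ft_force: [-0.0, -0.2, -7.1]
gripper_width: 0.0392
gripper_force: 72.0
```

```bash
python3 st.py; python3 shot.py w6; python3 - <<'E'
import cv2,numpy as np
for n in("w5","w6"):
    im=cv2.imread(f"pics/{n}.png",0).astype(float)
    for a,b in((285,300),(335,350)):
        p=np.convolve(im[60:340,a:b].mean(1),np.ones(3)/3,'same');g=np.gradient(p)
        print(n,a,[(i+60,round(g[i],1)) for i in range(2,len(g)-2) if abs(g[i])>2.5 and abs(g[i])==max(abs(g[i-2:i+3]))])
    for r in (140,160,180,200):
        g=np.gradient(np.convolve(im[r-2:r+3].mean(0),np.ones(3)/3,'same'));L=[i for i in range(230,420) if abs(g[i])>6 and abs(g[i])==max(abs(g[i-2:i+3]))];print(n,"row",r,L)
    for a in(260,270,360):
        g=np.gradient(np.convolve(im[290:345,300:340].mean(1),np.ones(3)/3,'same'))
    _,b=cv2.threshold(im[285:330,285:355].astype(np.uint8),45,255,cv2.THRESH_BINARY_INV)
    k,l,s,ce=cv2.connectedComponentsWithStats(b);print([(s[i].tolist(),(ce[i]+[285,285]).round(1)) for i in range(1,k) if s[i,4]>100])
E
```

```text
t 11.725 X,y,z rel pocket mm [-84.5 -43.9 289.7] yaw 0.1206 F [-0.  -0.2 -7.1] tq [-0.04  0.07 -0.  ] w 0.03917542221733217 72.04727053642273
11.775 [0.48543515 0.18243939 0.28952288] [ 1.53958439e-04  9.98183790e-01  6.02413826e-02 -2.69818346e-04] [0.55098063 0.1892662  0.25864136]
w5 285 [(70, np.float64(15.6)), (90, np.float64(-10.7)), (130, np.float64(13.0)), (134, np.float64(-4.6)), (215, np.float64(-14.8)), (264, np.float64(-7.4)), (327, np.float64(14.8)), (332, np.float64(14.1))]
w5 335 [(90, np.float64(-19.4)), (129, np.float64(15.7)), (134, np.float64(-3.8)), (148, np.float64(-2.9)), (154, np.float64(-2.8)), (213, np.float64(-15.6)), (300, np.float64(-4.0)), (315, np.float64(3.9)), (332, np.float64(22.4))]
w5 row 140 [339, 376, 383]
w5 row 160 [350, 373, 379]
w5 row 180 [361, 370, 417]
w5 row 200 [272, 367]
[([13, 11, 45, 24, 880], array([320. , 307.6]))]
w6 285 [(87, np.float64(-9.4)), (132, np.float64(13.8)), (137, np.float64(-6.8)), (215, np.float64(-13.9)), (252, np.float64(-3.0)), (259, np.float64(-6.8)), (329, np.float64(18.2))]
w6 335 [(78, np.float64(-8.4)), (87, np.float64(-6.9)), (132, np.float64(17.1)), (137, np.float64(-7.7)), (149, np.float64(-3.1)), (154, np.float64(-2.8)), (160, np.float64(-2.5)), (215, np.float64(-15.4)), (221, np.float64(-4.5)), (301, np.float64(-4.1)), (316, np.float64(4.2)), (330, np.float64(22.9))]
w6 row 140 [339, 378, 386]
w6 row 160 [232, 375, 382]
w6 row 180 [268, 360, 371, 418]
w6 row 200 [368]
[([13, 13, 45, 22, 817], array([320. , 308.5]))]
```

```bash
cat > tilt2.py <<'E'
from h import *; import pickle
from scipy.optimize import least_squares
B=np.array([[60,0,0],[60,0,35],[22,0,35],[0,0,65],[-22,0,65]])/1000
for n,tcp,rows in(("w5",[.50229,.18479,.2727],[90,130,214,307.6,332]),("w6",[.48543,.18244,.28952],[87,132,215,308.5,330])):
    c=pickle.load(open(f"pics/{n}.pkl","rb"))
    def f(v):
        W=(B@R.from_euler('y',-v[2]).as_matrix().T+[v[0],-.0005,v[1]])@R.from_euler('z',.121).as_matrix().T+tcp
        return w2pix(c,W)[:,1]-rows
    s=least_squares(f,[0,-.2,.5]);v=s.x
    print(n,"bottom centre rel TCP",(v[:2]*1000).round(1),"tilt",np.degrees(v[2]).round(1),s.fun.round(1))
    t=np.pi/6; z0=v[1]; print(" P(x,z) neck-centre at h=.055:",(v[0]-.055*np.sin(v[2]))*1000,(v[1]+.055*np.cos(v[2]))*1000)
E
python3 tilt2.py
```

```text
w5 bottom centre rel TCP [  20.6 -201. ] tilt 26.0 [-0.5  1.1 -1.1 -1.1  1.5]
 P(x,z) neck-centre at h=.055: -3.436920621671221 -151.4987970665232
w6 bottom centre rel TCP [  23.6 -199.2] tilt 28.8 [-0.4  1.4 -1.8 -1.2  1.8]
 P(x,z) neck-centre at h=.055: -2.8559840776016325 -150.96260372609427
```

>>> {"api": "jog_arm", "payload": {
  "deltas": [
    [0,-45,-3,0,1],
    [44,-45,-3,0,1],
    [44,-45,-3,0,1],
    [44,-45,-3,0,1]
  ]
}}

```text
time_s: 12.28
ee_pos: [0.5237, 0.2324, 0.2919]
tcp_rot: [-0.0, 0.998, 0.06, -0.001]
ft_force: [-1.0, -0.7, -6.9]
gripper_width: 0.0394
gripper_force: 71.8
```

```bash
python3 st.py
```

```text
t 12.275 X,y,z rel pocket mm [-40.5   1.  291.9] yaw 0.1202 F [-1.  -0.7 -6.9] tq [ 0.    0.14 -0.03] w 0.039434515257082116 71.80647181128734
```

Positioned above the mouth. I'll insert along the pocket axis.

>>> {"api": "jog_arm", "payload": {
  "deltas": [
    [2,0,4,0,1],
    [4,0,7,0,1],
    [6,0,10,0,1],
    [7,0,12,0,1],
    [7,0,12,0,1]
  ]
}}

```text
time_s: 12.9
ee_pos: [0.5307, 0.2335, 0.2809]
tcp_rot: [0.0, 0.998, 0.06, -0.0]
ft_force: [-0.3, -0.1, -5.7]
gripper_width: 0.0393
gripper_force: 71.8
```

```bash
python3 st.py
```

```text
t 12.9 X,y,z rel pocket mm [-33.4   1.2 280.9] yaw 0.1207 F [-0.3 -0.1 -5.7] tq [0.04 0.07 0.06] w 0.03931857821891399 71.8165826718905
```

>>> {"api": "jog_arm", "payload": {
  "deltas": [
    [2,0,4,0,1],
    [4,0,7,0,1],
    [6,0,10,0,1],
    [7,0,12,0,1],
    [8,0,14,0,1],
    [8,0,14,0,1]
  ]
}}

```text
time_s: 13.65
ee_pos: [0.5387, 0.2345, 0.2668]
tcp_rot: [0.0, 0.998, 0.06, -0.0]
ft_force: [-0.6, 0.5, -6.4]
gripper_width: 0.0396
gripper_force: 71.8
```

```bash
python3 st.py
```

```text
t 13.65 X,y,z rel pocket mm [-25.4   1.2 266.8] yaw 0.1208 F [-0.6  0.5 -6.4] tq [-0.03  0.11 -0.03] w 0.03959515922904962 71.81631291561644
```

>>> {"api": "jog_arm", "payload": {
  "deltas": [
    [1,0,1.7,0,1],
    [1.5,0,2.6,0,1],
    [2,0,3.5,0,1],
    [2,0,3.5,0,1]
  ]
}}

```text
time_s: 14.15
ee_pos: [0.5397, 0.2352, 0.2652]
tcp_rot: [0.001, 0.998, 0.061, -0.001]
ft_force: [-10.2, -3.8, 7.5]
gripper_width: 0.0393
gripper_force: 73.7
```

```bash
python3 st.py
```

```text
t 14.15 X,y,z rel pocket mm [-24.2   1.8 265.2] yaw 0.1211 F [-10.2  -3.8   7.5] tq [-0.65  1.22 -0.16] w 0.03927179785395938 73.73138854047284
```

>>> {"api": "jog_arm", "payload": {
  "deltas": [
    [-1,0,-2,0,0.5],
    [-1,0,-2,0,0.25],
    [-1,0,-2,0,0.25],
    [-1,0,-2,0,0.25],
    [-1,0,-50,0,0.25],
    [-25,0,-90,0,1],
    [-45,0,-90,0,1],
    [-45,0,-60,0,1]
  ]
}}

```text
time_s: 15.15
ee_pos: [0.4958, 0.2304, 0.326]
tcp_rot: [0.0, 0.998, 0.061, 0.003]
ft_force: [0.9, -0.5, -0.5]
gripper_width: 0.0097
gripper_force: 0.0
```

```bash
python3 st.py
```

```text
t 15.15 X,y,z rel pocket mm [-68.4   2.4 326. ] yaw 0.1215 F [ 0.9 -0.5 -0.5] tq [-0.04  0.   -0.03] w 0.009712977940504996 0.0
```

>>> {"api": "jog_arm", "payload": {
  "deltas": [
    [0,1,45,0,1],
    [0,1,70,0,1],
    [0,1,75,0,1],
    [0,1,78,0,1],
    [0,1,80,0,1]
  ]
}}

```text
time_s: 15.78
ee_pos: [0.4966, 0.229, 0.2455]
tcp_rot: [0.0, 0.998, 0.06, 0.001]
ft_force: [-5.2, -2.3, 14.4]
gripper_width: 0.0001
gripper_force: 7.8
```

```bash
python3 st.py
```

```text
t 15.775 X,y,z rel pocket mm [-67.8   0.9 245.5] yaw 0.1208 F [-5.2 -2.3 14.4] tq [-0.46  0.96 -0.03] w 0.00014106695626542667 7.7799757942557335
```

>>> {"api": "jog_arm", "payload": {
  "deltas": [
    [0,0,-62,0,1],
    [0,0,-124,0,1],
    [30,-20,-140,0,1],
    [75,-45,-140,0,1],
    [110,-78,-140,0,1],
    [129,-83,-140,0,1],
    [129,-83,-98,0,1],
    [129,-83,-98,0,1]
  ]
}}

```text
time_s: 16.77
ee_pos: [0.6138, 0.3255, 0.339]
tcp_rot: [0.001, 0.998, 0.06, -0.002]
ft_force: [-0.5, 0.6, -0.2]
gripper_width: -0.0003
gripper_force: 0.0
```

```bash
python3 st.py
```

```text
t 16.775 X,y,z rel pocket mm [ 60.2  82.6 339. ] yaw 0.1208 F [-0.5  0.6 -0.2] tq [ 0.05 -0.    0.02] w -0.00032907806254346884 0.0
```

>>> {"api": "jog_arm", "payload": {
  "deltas": [
    [1,14,-5,0,1],
    [5,26,-4,0,1],
    [6,38,-3,0,1],
    [7,48,-1,0,1],
    [6,57,2,0,1],
    [3,67,5,0,1],
    [-2,76,9,0,1],
    [-9,84,13,0,1]
  ]
}}

```text
time_s: 17.77
ee_pos: [0.615, 0.2412, 0.3279]
tcp_rot: [0.0, 0.998, 0.06, -0.0]
ft_force: [1.2, 1.3, 0.5]
gripper_width: 0.0001
gripper_force: 0.8
```

>>> {"api": "jog_arm", "payload": {
  "deltas": [
    [-7,7,4,0,1],
    [-14,12,8,0,1],
    [-20,15,12,0,1],
    [-23,16,13,0,1],
    [-25,16,13,0,1],
    [-25,16,13,0,1]
  ]
}}

```text
time_s: 18.52
ee_pos: [0.5929, 0.2226, 0.3157]
tcp_rot: [0.0, 0.998, 0.06, 0.001]
ft_force: [4.0, -0.2, -1.0]
gripper_width: -0.0001
gripper_force: 1.4
```

```bash
python3 st.py
```

```text
t 18.525 X,y,z rel pocket mm [ 27.1 -17.1 315.7] yaw 0.1204 F [ 4.  -0.2 -1. ] tq [ 0.01 -0.73 -0.01] w -9.186438622163964e-05 1.3884044531732798
```

>>> {"api": "jog_arm", "payload": {
  "deltas": [
    [-2,0,0,0,1],
    [-3,0,0,0,1],
    [-4,0,0,0,1],
    [-4,0,0,0,1]
  ]
}}

```text
time_s: 19.02
ee_pos: [0.5908, 0.222, 0.3168]
tcp_rot: [-0.0, 0.998, 0.06, 0.004]
ft_force: [8.8, 0.2, 0.5]
gripper_width: -0.0003
gripper_force: 4.0
```

```bash
python3 st.py
```

```text
t 19.025 X,y,z rel pocket mm [ 24.9 -17.5 316.8] yaw 0.1194 F [8.8 0.2 0.5] tq [ 0.1  -2.14  0.03] w -0.0003017425447047093 3.992653973400593
```

>>> {"api": "jog_arm", "payload": {
  "deltas": [
    [14,0,-5,0,1],
    [16,5,-60,0,1],
    [0,40,-83,0,0.5],
    [-60,150,-83,-0.06,0],
    [-100,240,-83,-0.06,0],
    [-130,300,-83,-0.06,0],
    [-149,369,-83,-0.06,0],
    [-149,369,-83,-0.06,0]
  ]
}}

```text
time_s: 20.02
ee_pos: [0.4962, -0.1155, 0.3985]
tcp_rot: [-0.0, 0.996, 0.09, -0.001]
ft_force: [1.5, -0.2, 0.2]
gripper_width: 0.0851
gripper_force: 0.0
```

>>> {"api": "jog_arm", "payload": {
  "deltas": [
    [0,0,0,0,0],
    [0,0,0,0,0]
  ]
}}

```text
time_s: 20.27
ee_pos: [0.4973, -0.1136, 0.3983]
tcp_rot: [-0.001, 0.996, 0.09, -0.001]
ft_force: [-0.1, 0.4, 0.6]
gripper_width: 0.0857
gripper_force: 0.0
```

```bash
python3 shot.py w7; python3 - <<'E'
from h import *; import pickle
c=pickle.load(open("pics/w7.pkl","rb"));im=cv2.imread("pics/w7.png")
g=im.min(2); r=w2pix(c,[.4873,-.1625,.042])[0];print("pred",r)
for dx in(-.05,.05): print(w2pix(c,[.4873+dx*.984,-.1625+dx*.18,.042])[0])
d=im[...,2].astype(int)-im[...,0]
for th in(8,14,20):
    m=((d>th)).astype(np.uint8); n,l,s,ce=cv2.connectedComponentsWithStats(m)
    for i in range(1,n):
        if s[i,4]>1200:
            box=cv2.minAreaRect(np.argwhere(l==i)[:,::-1].astype(np.float32)); print(th,s[i],ce[i].round(1),box)
print(im[int(r[1]),int(r[0])-40:int(r[0])+40:4].tolist())
E
```

```text
20.325 [ 0.49765673 -0.11272002  0.39846042] [-6.12048169e-04  9.95819948e-01  9.13352070e-02 -3.69918265e-04] [ 0.56221752 -0.1027615   0.36719243]
pred [364.05313045 196.84401142]
[362.33393371 241.67040064]
[365.91411082 148.32075122]
8 [  69    0  118   77 5473] [115.2  27.9] ((127.5, 38.0), (76.0, 117.0), 90.0)
8 [ 169    0   51  159 4673] [199.5  90.4] ((198.15586853027344, 78.11653137207031), (50.035064697265625, 157.60775756835938), 3.094058036804199)
[[77, 76, 77], [78, 76, 77], [74, 72, 74], [56, 54, 54], [50, 49, 48], [37, 36, 36], [60, 61, 64], [81, 83, 88], [90, 92, 97], [97, 100, 105], [104, 106, 112], [103, 106, 111], [98, 101, 106], [91, 94, 99], [67, 68, 70], [56, 54, 54], [78, 76, 78], [77, 76, 77], [78, 76, 78], [78, 77, 79]]
```

```bash
python3 - <<'E'
from h import *; import pickle
c=pickle.load(open("pics/w7.pkl","rb"));im=cv2.imread("pics/w7.png")
d=cv2.GaussianBlur(im[...,2].astype(np.float32)-im[...,0],(5,5),0)
m=((d>4)).astype(np.uint8); m[:,:320]=0;m[:,410:]=0
n,l,s,ce=cv2.connectedComponentsWithStats(m);i=1+s[1:,4].argmax()
pts=np.argwhere(l==i)[:,::-1].astype(np.float32);b=cv2.minAreaRect(pts);print(s[i],b)
bx=cv2.boxPoints(b);bx=bx[bx[:,1].argsort()];u=bx[:2].mean(0);v=bx[2:].mean(0)
A=pix2w(c,u,.044);B=pix2w(c,v,.044);print((A+B)/2,np.linalg.norm(A-B),np.arctan2(*(A-B)[1::-1]))
E
```

```text
[ 348  138   34  119 3458] ((364.4999694824219, 196.99996948242188), (32.99999237060547, 117.99998474121094), 0.0)
[ 0.48459125 -0.16330815  0.044     ] 0.12630019868500722 0.2183914542021878
```

>>> {"api": "jog_arm", "payload": {
  "deltas": [
    [-21,47,50,0,0],
    [-21,47,105,0,0],
    [-21,47,160,0,0],
    [-21,47,206,0,0],
    [-21,47,206,0,0],
    [-21,47,206,0,0.5],
    [-21,47,206,0,1],
    [-21,47,206,0,1]
  ],
  "squeeze": 45
}}

```text
time_s: 21.32
ee_pos: [0.4861, -0.1618, 0.1943]
tcp_rot: [-0.001, 0.996, 0.091, 0.001]
ft_force: [-4.7, -2.2, 13.3]
gripper_width: 0.0335
gripper_force: 43.6
```

>>> {"api": "jog_arm", "payload": {
  "deltas": [
    [0,0,0,0,1],
    [0,0,-15,0,1],
    [0,0,-60,0,1],
    [0,0,-110,0,1],
    [0,0,-110,0,1]
  ]
}}

```text
time_s: 21.95
ee_pos: [0.487, -0.1649, 0.3074]
tcp_rot: [0.003, 0.996, 0.09, 0.004]
ft_force: [0.0, -0.5, -4.0]
gripper_width: 0.0327
gripper_force: 45.6
```

```bash
python3 st.py;python3 -c "
from plant import env;print(env.get_state()['ee_pos'])"
```

```text
t 21.95 X,y,z rel pocket mm [-124.8 -389.   307.4] yaw 0.1801 F [ 0.  -0.5 -4. ] tq [-0.02 -0.03  0.01] w 0.032731198992928916 45.63333570957184
[ 0.48704896 -0.16491026  0.30742456]
```

>>> {"api": "jog_arm", "payload": {
  "deltas": [
    [153,-222,0,0.06,1],
    [153,-222,0,0.06,1],
    [153,-222,0,0.06,1],
    [153,-222,0,0.06,1],
    [153,-222,0,0.06,1],
    [153,-222,0,0.06,1],
    [153,-222,0,0.06,1]
  ]
}}

```text
time_s: 22.82
ee_pos: [0.5956, 0.0798, 0.3016]
tcp_rot: [0.001, 0.998, 0.059, -0.001]
ft_force: [0.8, -1.2, -4.4]
gripper_width: 0.0325
gripper_force: 45.8
```

```bash
python3 st.py;python3 shot.py w8
```

```text
t 22.825 X,y,z rel pocket mm [  12.5 -159.2  301.6] yaw 0.119 F [ 0.8 -1.2 -4.4] tq [-0.01  0.03 -0.01] w 0.032534938580447335 45.765899419784546
22.875 [0.59565746 0.07935871 0.30180154] [ 8.58834841e-04  9.98253741e-01  5.90605096e-02 -7.66328079e-04] [0.6610779 0.0864021 0.27037  ]
```

View pics/w8.png

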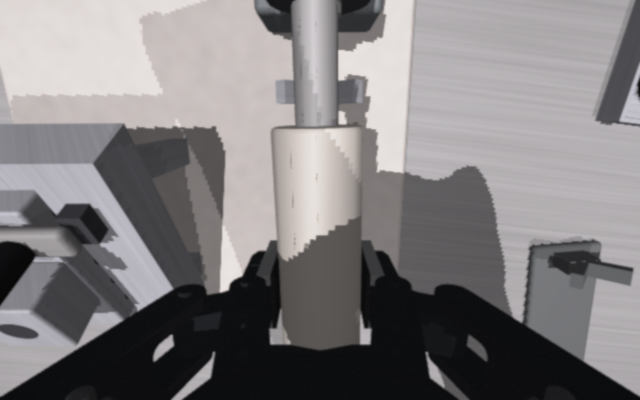

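The far saddle spans (276–364, 80–103), with the shaft at columns 295–338 over it. The barrel end is at row 127. The lever bar lies across the seated block, level with the ledge. I'll compare roller and saddle positions.

```bash
python3 - <<'E'
from h import *; import pickle
c=pickle.load(open("pics/w8.pkl","rb"));t=np.array([.59566,.07936,0])
f=lambda uv,z:(R.from_euler('z',-.119).as_matrix()@(pix2w(c,uv,z)-t)*1000).round(1)
print("saddle ctr",f((320,91),.087),"edges",f((320,80),.087),f((320,103),.087),f((320,103),.08),f((276,91),.087),f((364,91),.087))
print("barrel end top",f((317,127),.150+.017),"axis",f((317,127),.150),"shaft at",f((316,95),.15))
print("motor face row~32",f((320,32),.08))
E
```

```text
saddle ctr [76.7 -1.  87. ] edges [82.3 -1.  87. ] [70.6 -1.  87. ] [70.7 -1.  80. ] [76.7 22.6 87. ] [ 76.8 -24.7  87. ]
barrel end top [ 61.3   0.  167. ] axis [6.06e+01 1.00e-01 1.50e+02] shaft at [ 71.6   0.5 150. ]
motor face row~32 [107.  -1.  80.]
```

>>> {"api": "jog_arm", "payload": {
  "deltas": [
    [1,1,30,0,1],
    [1,1,55,0,1],
    [1,1,62,0,1],
    [1,1,66,0,1],
    [1,1,68,0,1],
    [1,1,68,0,1]
  ]
}}

```text
time_s: 23.62
ee_pos: [0.5973, 0.0807, 0.2352]
tcp_rot: [0.0, 0.998, 0.06, 0.001]
ft_force: [-0.8, -0.5, -3.5]
gripper_width: 0.0328
gripper_force: 45.7
```

```bash
python3 st.py
```

```text
t 23.625 X,y,z rel pocket mm [  14.3 -158.5  235.2] yaw 0.1207 F [-0.8 -0.5 -3.5] tq [ 0.04 -0.   -0.05] w 0.03275507284702271 45.74213147163391
```

>>> {"api": "jog_arm", "payload": {
  "deltas": [
    [0,0,1,0,1],
    [0,0,2,0,1],
    [0,0,3,0,1],
    [0,0,3,0,1]
  ]
}}

```text
time_s: 24.12
ee_pos: [0.5976, 0.0808, 0.2333]
tcp_rot: [0.0, 0.998, 0.06, 0.001]
ft_force: [-4.1, -0.5, 8.1]
gripper_width: 0.0327
gripper_force: 46.4
```

```bash
python3 st.py
```

```text
t 24.125 X,y,z rel pocket mm [  14.5 -158.4  233.3] yaw 0.1198 F [-4.1 -0.5  8.1] tq [-0.2   0.55 -0.33] w 0.03274509170333195 46.3931679725647
```

>>> {"api": "jog_arm", "payload": {
  "deltas": [
    [0,0,-1,0,0.55],
    [0,0,-1,0,0.4],
    [0,0,-1,0,0.2],
    [0,0,-1,0,0.2],
    [0,0,-40,0,0.2],
    [0,0,-90,0,0.2],
    [-30,20,-150,0,0.2],
    [-60,60,-200,0,0.2]
  ]
}}

```text
time_s: 25.12
ee_pos: [0.5496, 0.0242, 0.4223]
tcp_rot: [-0.0, 0.998, 0.062, 0.001]
ft_force: [0.7, -1.5, 0.9]
gripper_width: 0.0683
gripper_force: 0.0
```

>>> {"api": "jog_arm", "payload": {
  "deltas": [
    [-60,0,-20,0,0.2],
    [-60,0,-20,0,0.2]
  ]
}}

```text
time_s: 25.38
ee_pos: [0.4882, 0.0164, 0.4435]
tcp_rot: [0.005, 0.998, 0.059, 0.002]
ft_force: [0.4, -0.0, 0.3]
gripper_width: 0.0687
gripper_force: 0.0
```

```bash
python3 st.py;python3 shot.py w9; python3 - <<'E'
from h import *; import pickle
from plant import env
c=env.camera_info("top");im=env.capture("top");cv2.imwrite("pics/top9.png",im[...,::-1])
o=cv2.imread("pics/top0.png").astype(int);n=im[...,::-1].astype(int)
d=(abs(n-o).max(2)>25)
for nm,(x0,y0,x1,y1) in dict(tray=(390,130,496,182),bowl=(146,226,192,272),jar=(155,185,188,216)).items(): print(nm,d[y0:y1,x0:x1].sum())
# roller by brightness/warmth near saddles
w=pickle.load(open("pics/w9.pkl","rb"));k=cv2.imread("pics/w9.png");p=[.5976,.0808,.08]
Rm=R.from_euler('z',.12).as_matrix()
for x in(-.09,-.05,0,.05,.09):
    for cam,img in((w,k),(c,im[...,::-1])):
        q=w2pix(cam,Rm@[x,0,0]+p)[0]; u,v=q.round().astype(int)
        if 0<=u-30 and u+30<640 and 0<=v<400: print(x,q.round(1),img[v,u-30:u+31:3].mean(1).round().astype(int).tolist())
# lever: bar-top corner predictions for theta=0
T=R.from_euler('ZY',[.121,-np.pi/6]).as_matrix();pk=np.array([.564,.2363,.067])
for th in(0,.1,.2):
    e=[np.array([.045,.045,.045])+R.from_euler('z',th).as_matrix()@[sx,-.086,0] for sx in(.009,-.009)]
    print(th,"bar end top",w2pix(w,np.array(e)@T.T+pk).round(1).tolist(),"post top",w2pix(w,T@(np.array([.045,.045,.09])+R.from_euler('z',th).as_matrix()@[0,-.062,0])+pk).round(1))
g=cv2.cvtColor(k,cv2.COLOR_BGR2GRAY);m=(cv2.GaussianBlur(g,(3,3),0)<22).astype(np.uint8);m[260:]=0
a,l,s,ce=cv2.connectedComponentsWithStats(m);print([(s[i].tolist(),ce[i].round(1).tolist()) for i in range(1,a) if s[i,4]>60])
E
```

```text
t 25.375 X,y,z rel pocket mm [-101.8 -209.1  443.5] yaw 0.1178 F [ 0.4 -0.   0.3] tq [ 0.07 -0.04 -0.04] w 0.06865155066435545 0.0
25.425 [0.48948615 0.01598686 0.44216077] [0.0032521  0.99823324 0.05930017 0.00182056] [0.55394098 0.02277814 0.41269044]
tray 0
bowl 0
jar 0
-0.09 [265.8 154.6] [185, 185, 185, 186, 187, 188, 187, 187, 160, 141, 190, 165, 117, 114, 218, 203, 114, 115, 115, 119, 212]
-0.09 [316.  240.9] [161, 160, 159, 158, 158, 159, 114, 34, 38, 67, 73, 74, 65, 45, 59, 59, 59, 58, 59, 58, 57]
-0.05 [264.  114.1] [184, 182, 180, 180, 180, 148, 162, 171, 188, 200, 197, 179, 160, 143, 125, 100, 71, 76, 77, 76, 76]
-0.05 [314.2 225.1] [129, 157, 157, 158, 156, 155, 157, 156, 81, 56, 66, 68, 66, 41, 64, 68, 68, 68, 68, 69, 68]
0 [261.5  59.6] [173, 173, 173, 173, 166, 145, 161, 174, 185, 196, 191, 177, 160, 144, 128, 107, 88, 106, 107, 107, 106]
0 [312.  205.6] [59, 147, 150, 152, 152, 151, 151, 151, 122, 119, 43, 41, 42, 37, 40, 40, 37, 39, 41, 39, 38]
0.05 [258.9   0.4] [202, 200, 200, 200, 171, 158, 181, 198, 206, 210, 208, 204, 194, 178, 161, 139, 102, 61, 100, 102, 102]
0.05 [309.8 186.4] [171, 169, 169, 169, 170, 170, 170, 156, 123, 159, 168, 146, 93, 139, 165, 168, 169, 169, 165, 118, 129]
0.09 [308.1 171.1] [170, 170, 170, 171, 171, 170, 170, 171, 158, 124, 135, 119, 169, 169, 169, 169, 169, 168, 168, 120, 127]
0 bar end top [[99.4, 35.4], [110.0, 58.8]] post top [[41.1 71.2]]
0.1 bar end top [[92.3, 23.4], [105.6, 47.9]] post top [[35.2 62.3]]
0.2 bar end top [[83.8, 11.1], [100.0, 36.4]] post top [[28.2 53.2]]
[([498, 0, 24, 7, 88], [507.4, 3.4]), ([548, 0, 25, 15, 145], [557.0, 7.9]), ([600, 0, 33, 22, 248], [610.1, 12.1]), ([34, 41, 50, 38, 1048], [59.4, 59.6]), ([397, 247, 13, 13, 110], [401.4, 254.3]), ([231, 248, 13, 12, 103], [238.2, 254.5])]
```

```bash
python3 -c "
from plant import env
print(env.job_done())"
```

```text
the job is handed in; nothing more can be done
None
```

I handed the job in at about 25 s on the robot's clock: the block is seated in the pocket, the lever is shut over it, the roller lies in both saddles, and the tray, bowl and jar show no movement in the top view.

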